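# Turn the clipped turn-marker to the red player

## Robot

A 6-joint arm with a two-finger parallel gripper is mounted at the origin on the work surface. World frame = base frame: x ahead of the robot, y to its left, z up, the work surface at z = 0. Lengths are in m, angles in rad, forces in N, time in s.
With the tool pointing down it reaches from about 0.35 to 0.95 m from the base axis. Payload 17.4 kg.
Tool frame: the origin (TCP) lies at the very end of the fingers, on their centre line; the grasp point (between the pads) lies 19 mm behind it; z points along the fingers, x is the direction in which the jaws open and shut, and the axes are right-handed (so a half turn about z gives the same grasp; the last joint's range is limited). The gripper opens to 93 mm and grips with 3 to 60 N. Pads are 15 mm wide; open, the fingers measure 128 mm over their backs; the gripper's body (75 mm by 188 mm) begins 65 mm behind the grasp point.
Start: joints at [-1.339, 0.116, 1.442, -0, 1.584, -0.038], TCP at [0.18, -0.651, 0.219] pointing down, gripper open.
Joint ranges: [-2.83, 2.83], [-0.83, 2.19], [0.07, 2.5], [-1.14, 4.28], [0.01, 3], [-2.97, 2.97]. Speed limits (rad/s): [1.89, 1.89, 2.22, 3.14, 3.14, 3.14].

## Interface

Orientations are given as a unit quaternion [x, y, z, w].
In Python, from rig import readout, get_image, workorder, regions_of gives the robot as it stands.
- The arm moves only by the shell command python3 -m handwheel 'ROWS' [FORCE]. ROWS is JSON, a list of rows, each a list of 3 entries, a list of its own where there are three numbers: the opening, from 0 (shut) to 1 (fully open), then the shift along the world's x, y, z in mm, then the turn about the world's z in rad. In form: [[jaw, [x, y, z], roll], ...]. A call has 1 to 20 rows; each row is the pose to reach, as a shift and turn from the pose measured when the call began; what a row does not reach only later rows make up. A row lasts 1/12 s, in which the tool goes at most 41.7 mm and 7.16 degrees, less where a joint would pass 70% of its speed; a pose out of reach is approached as far as the arm can. A call with a gripper value outside its range is refused whole. The fingers move at their own pace and stop on an object; FORCE is the grip in N (left out, the last holds). Time passes only in rows, so rows that repeat a pose let the fingers close. It gives the time, the measured TCP pose, the force and the opening at its end, in the units of the state.
- readout.state(): the state, without advancing time (a new reading comes with each control period).
- get_image(name): name is "scene" or "top" or "wrist"; returns a dict with "pixels" (384x512x3 uint8, red, green, blue), "z_map" (384x512 float32, m along the optical axis (not along the pixel's ray), 0 where there is no reading), "fx", "fy", "cx", "cy" (pixels), "T" (4x4, takes a point from camera to world coordinates); the wrist camera has in their place "tool_from_camera" (4x4, takes a point from camera to tool coordinates, whose origin is the TCP and whose axes are the tool frame's). Camera axes: x right, y down, z forward; pixel columns grow to the right and rows downward; lengths in m; the calibration is good to about 2 mm. A picture is of the moment at which its call begins: read the wrist's pose just before it.
- workorder.sign_off(): hands the job in, once; it reports no verdict.
Trained networks look in a picture, given as the dict that the camera call returned (one of the last four; its "shot" number tells which), for a name from the list of things; names that differ only in an ending like _2 or _b are one class to them, and where a whole thing is asked for, a point or a joint stands for the part that bears it (a point fixed in the world has none). Each returns a list of dicts, best first, with "confidence" (0 to 1); they miss things now and then, are a little off and sometimes report something else, mostly with a low value. They report only what shows in the picture. A call takes as long as a camera call. They do not tell look-alikes from the thing itself.
- regions_of(picture, query): "region" (384x512 bool, what is visible of it) and "rect" ([centre column, centre row, width, height] in pixels, round what is visible of it).
The state is a dict: "time": time; "joint_positions": joint angles; "joint_vel": joint speeds; "joint_torque": joint torques, N m; "ee_pos": TCP position; "tcp_rot": TCP orientation; "ft_force": force on the tool from outside, world axes, zero at the start; "moment": the same for the moment, N m; "grip_width": finger opening in m.
Only numpy, scipy, OpenCV 4.12 (cv2) and the standard library are available. Lean on these libraries where they do the work, as an engineer would, in place of code of your own. Each camera call takes 0.05 s, during which the arm holds its last target. There are 200 camera calls.

## Task

It is the red player's turn: swing the spring clip fully clear of the white marker, then lift the marker out and put it back flat in its seat with the orange arrow pointing at the red lamp. The seat's tall guides leave no room for fingers on two sides, so set the marker down on the table on the way and take it again across its other two sides. Once it is seated and released, swing the clip back so that its tip rests well onto the marker's edge, and leave the things standing around where they are.

Things in the scene. Friction and masses are not known exactly. Their poses are not given: they have to be found in the camera images.
- board: Fixed light wooden turn board, 230 (its x) x 165 (its y) x 20 mm high; y spans -62.5 to +102.5 mm from its origin, which lies on the table straight under the seat's centre. Turned only in yaw. Two long dark guides stand along the seat's +y and -y sides: 54 mm long, 22 mm tall (higher than the marker, so no fingers there), feet 59 mm apart, flaring out above 8 mm.
- seat (a point): Centre of the square green seat's floor, 20 mm above the table; axes as the board's. The marker's origin comes here when seated. At the +x and -x sides stand four small corner stops, faces 59 mm apart, 12 mm tall, flared above 8 mm; the 44 mm gap between the stops of each side is where fingers fit around the marker.
- free_patch (a point): A point on the bare table top 165 mm to the board's -y side of the seat centre; 60 mm around it is always free, for setting the marker down. Axes as the board's.
- marker: Loose white square plaque 56 x 56 x 16 mm, 70 g (give or take), with an orange arrow on top. Origin: centre of its underside; +x is the way the arrow points, z up. It starts seated with the arrow pointing along the board's -y and the clip's tip on its +y side edge; it has 1.5 mm play to each side in the seat.
- marker_arrow (a point): Head of the orange arrow on top of the marker, 22 mm from the centre along the marker's +x.
- clip (a joint): Swing of the steel spring clip about its upright pivot screw, rad, anticlockwise from above. At 0 the arm points along the board's -y, its tip 8 mm inside the marker's +y edge; at 1.57 it points along the board's +x, wholly clear. Range -0.3 to 1.75; starts between -0.22 and 0.2. It stays where it is left; friction is 1 to 6 N at the knob.
- clip_pivot (a point): On the axis of the clip's pivot screw, 47 mm above the table, 75 mm from the seat centre on the board's +y side; axes as the board's.
- clip_knob (a point): Centre of the top of the round black upright knob on the clip arm, 40 mm from the pivot axis. Knob 14 mm across, 26 mm tall, its top 73 mm above the table (1.5 mm lower when the tip is off the marker); grip it from above. The steel arm below it is 12 mm wide. Its axes turn with the clip.
- clip_pad (a point): Underside of the clip's ball tip (8 mm across), 58 mm from the pivot axis; 36 mm above the table on the marker, 34.5 mm off it. It is sprung down with about 3.5 N (1.2 N per mm), gives up to 6 mm upwards, and rides up by 1.5 mm by itself when swung onto the marker, so the clip need not be lifted.
- lamp_red: Red lamp dome, 28 mm across, 11 mm high, fixed on top of the board 90 mm from the seat centre, at either its +x or its -x end. Origin: centre of its underside.
- lamp_blue: Blue lamp dome of the same size at the other end.
- chalk_a: Loose blue cue chalk, 22 mm cube. Bystander. Origin: centre of its underside.
- chalk_b: Another loose blue cue chalk, 22 mm cube. Bystander.
- pencil_mug: Loose blue mug 76 mm across and 90 mm high with pencils up to 165 mm high. Bystander. Origin: centre of its underside.
- remote: Loose black remote control 160 x 45 x 18 mm. Bystander. Origin: centre of its underside.
- tumbler: Loose drinking glass 72 mm across, 100 mm high. Bystander. Origin: centre of its underside.
Not all that is in view belongs to the job. What is meant by the marker is not brown or yellow, and is the larger of those in its own colour.

How it is judged:
By the outcome, as a careful person would: the job done as asked, in the order asked, and still so for the second after the job is handed in, with the robot touching nothing.
It also fails if it takes over 70 s, if anything falls off the work surface, if the arm or the gripper's body presses on something with over 40 N, if the wrist force passes 120 N, or if a joint passes its speed limit or range.

## Working session

There is one attempt and no reset: what is moved stays moved. The work goes in short steps, Python scripts to look and compute and a shell command to move; the robot and the scene stay as the last step left them, time stands still between calls to the robot, and variables do not carry over. Pictures are saved under pics/ and viewed, about 8 in all and at most 12, crops included, and the job is handed in when it is done.

```bash
mkdir -p pics; ls; cat > h.py <<'E'
import numpy as np, cv2
from rig import readout, get_image, workorder, regions_of
from scipy.spatial.transform import Rotation as R
def shot(n):
    s=readout.state(); im=get_image(n)
    if n=="wrist":
        T=np.eye(4); T[:3,:3]=R.from_quat(s["tcp_rot"]).as_matrix(); T[:3,3]=s["ee_pos"]
        im["T"]=T@im["tool_from_camera"]
    return im
def cloud(im):
    z=im["z_map"]; v,u=np.mgrid[:z.shape[0],:z.shape[1]]
    p=np.stack([(u-im["cx"])/im["fx"]*z,(v-im["cy"])/im["fy"]*z,z],-1)
    w=p@im["T"][:3,:3].T+im["T"][:3,3]; w[z==0]=np.nan
    return w
def proj(im,p):
    q=np.linalg.inv(im["T"])@np.r_[p,1]; return im["fx"]*q[0]/q[2]+im["cx"],im["fy"]*q[1]/q[2]+im["cy"]
def save(im,f,crop=None,k=1):
    a=im["pixels"][...,::-1]
    if crop: a=a[crop[1]:crop[3],crop[0]:crop[2]]
    cv2.imwrite("pics/"+f,cv2.resize(a,None,fx=k,fy=k,interpolation=cv2.INTER_CUBIC))
E
python3 - <<'E'
from h import *
S=shot("scene");T=shot("top")
a=np.hstack([S["pixels"],T["pixels"]])[...,::-1]
cv2.imwrite("pics/a.png",np.vstack([S["pixels"],T["pixels"]])[...,::-1][:, :])
cv2.imwrite("pics/a.png",cv2.resize(T["pixels"][...,::-1],None,fx=1.5,fy=1.5)); save(S,"b.png")
for im,nm in((T,"top"),(S,"scene")):
  w=cloud(im)
  for q in["board","marker","clip","clip_knob","lamp_red","lamp_blue","chalk_a","pencil_mug","remote","tumbler"]:
    for r in regions_of(im,q)[:4]:
        print(nm,q,round(r["confidence"],2),np.round(r["rect"]),np.round(np.nanmedian(w[r["region"]],0),3))
print(readout.state())
E
```

```text
pics
top board 0.98 [218. 197.  68.  89.] [0.55  0.115 0.019]
top marker 0.75 [258. 129.  30.  23.] [ 0.745 -0.004  0.015]
top marker 0.59 [163. 204.  11.  15.] [0.547 0.263 0.01 ]
top marker 0.58 [408. 198.  27.  58.] [ 0.535 -0.4    0.017]
top marker 0.54 [236. 268.  18.  15.] [0.361 0.067 0.01 ]
top clip 0.67 [210. 194.  23.   6.] [0.559 0.125 0.047]
top clip_knob 0.49 [213. 193.  24.   4.] [0.559 0.125 0.046]
top lamp_red 0.4 [224. 229.   9.  11.] [0.464 0.094 0.028]
top lamp_blue 0.15 [ 98. 214.  44.  31.] [0.501 0.419 0.058]
top chalk_a 0.66 [224. 137.  14.   9.] [0.727 0.094 0.02 ]
top chalk_a 0.47 [325. 192.  12.  10.] [ 0.556 -0.18   0.021]
top pencil_mug 0.74 [ 98. 215.  51.  28.] [0.501 0.421 0.058]
top remote 0.86 [408. 200.  27.  60.] [ 0.535 -0.399  0.017]
top tumbler 0.77 [375. 134.  31.  35.] [ 0.713 -0.318  0.057]
top tumbler 0.47 [224. 135.  10.   9.] [0.727 0.093 0.021]
scene board 0.74 [303. 202.  82.  61.] [0.586 0.113 0.021]
scene marker 0.86 [290. 196.  25.  20.] [0.559 0.086 0.037]
scene marker 0.77 [351. 191.  16.  13.] [0.552 0.264 0.012]
scene marker 0.65 [
[... 560 characters left out ...]
'joint_positions': array([-1.33878553e+00,  1.16026460e-01,  1.44161443e+00, -1.74472020e-05,
        1.58398421e+00, -3.77874277e-02]), 'joint_vel': array([ 2.62177075e-04, -8.24996136e-04,  1.28175501e-03,  9.52402000e-04,
       -7.35160979e-06, -4.74669071e-04]), 'joint_torque': array([ 2.46222640e-03, -7.21020770e+01, -6.22772813e+01,  7.80794048e-02,
        1.81738572e-02, -2.71469810e-05]), 'ee_pos': array([ 0.17990849, -0.65058976,  0.21861932]), 'tcp_rot': array([ 7.95781610e-01, -6.05583709e-01, -1.80727647e-05, -3.57000450e-06]), 'ft_force': array([ 0.51661039, -0.68432613,  0.10924025]), 'moment': array([-0.01216998,  0.00548692, -0.05887244]), 'grip_width': 0.09291440891085957}
```

```bash
python3 - <<'E'
from h import *
T=shot("top"); S=shot("scene")
a=T["pixels"][145:250,150:290][...,::-1]; b=S["pixels"][150:290,240:370][...,::-1]
a=cv2.resize(a,None,fx=5,fy=5,interpolation=cv2.INTER_CUBIC)
b=cv2.resize(b,None,fx=4,fy=4,interpolation=cv2.INTER_CUBIC)
cv2.imwrite("pics/t.png",a); cv2.imwrite("pics/s.png",b)
E
```

```text
(no output)
```

View pics/a.png

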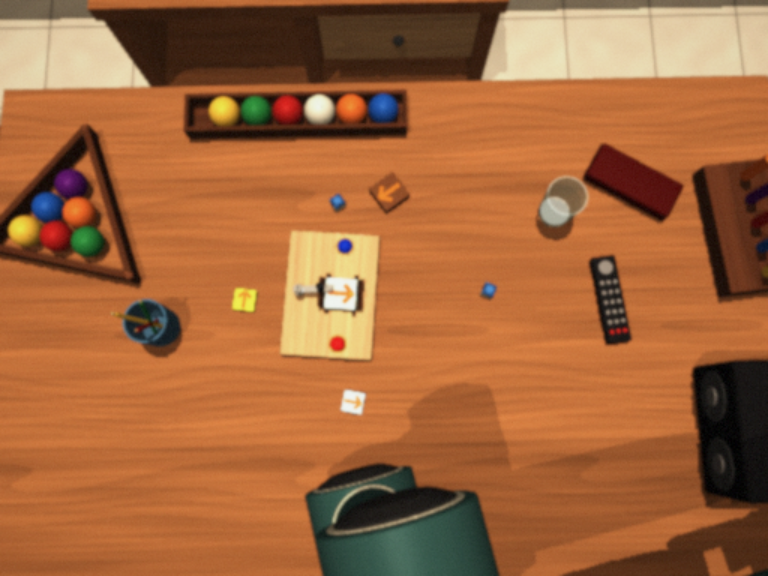

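View pics/t.png

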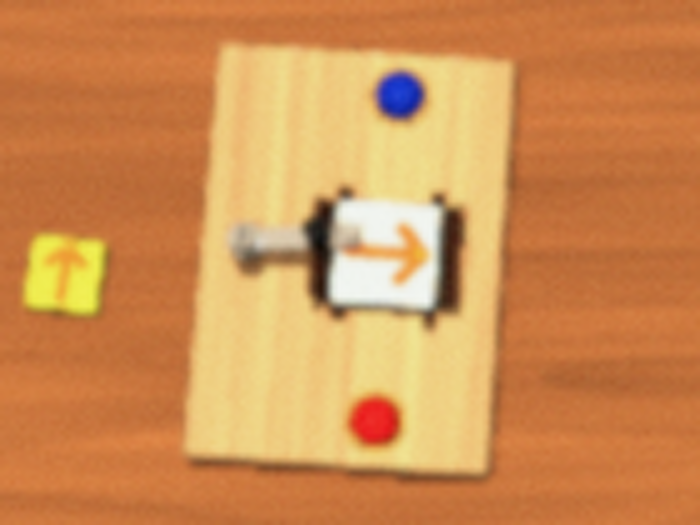

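The seated white plaque (top view, px 227,195, about 56 mm) is the marker. The white one at (235,268) is smaller, and the others are yellow (163,200) and brown (259,129). The crop shows its orange arrow pointing at board -y (image right). The red lamp is at the board's -x end, crop px (375,420), and blue is at +x. The clip tip sits on the +y edge.

```bash
R='[1,[340,740,110],1.224]'; python3 -m handwheel '[[1,[60,140,110],0.2],[1,[340,740,110],1.224],[1,[340,740,110],1.224],[1,[340,740,110],1.224],[1,[340,740,110],1.224],[1,[340,740,110],1.224],[1,[340,740,110],1.224],[1,[340,740,110],1.224],[1,[340,740,110],1.224],[1,[340,740,110],1.224],[1,[340,740,110],1.224],[1,[340,740,110],1.224],[1,[340,740,110],1.224],[1,[340,740,110],1.224],[1,[340,740,110],1.224],[1,[340,740,110],1.224],[1,[340,740,110],1.224],[1,[340,740,110],1.224],[1,[340,740,110],1.224],[1,[340,740,110],1.224]]' 30
cat > m.py <<'E'
from h import *
def yaw():
    s=readout.state(); x=R.from_quat(s["tcp_rot"]).as_matrix()[:,0]; return np.arctan2(x[1],x[0])
def report(f):
    W=shot("wrist"); w=cloud(W); save(W,f)
    print("T",np.round(W["tool_from_camera"],3).tolist(),"yaw",yaw(),readout.state()["ee_pos"])
    for q in["marker","marker_arrow","clip","clip_knob","lamp_red","lamp_blue","board"]:
        for r in regions_of(W,q)[:3]:
            m=r["region"]; p=w[m]; print(q,round(r["confidence"],2),np.round(r["rect"]),"med",np.round(np.nanmedian(p,0),4),"mean",np.round(np.nanmean(p,0),4),"zmax",np.round(np.nanmax(p[:,2]),4))
            if q in("marker","board") :
                ok=np.abs(p[:,2]-np.nanmedian(p[:,2]))<.005
                print("   rect",cv2.minAreaRect(p[ok][:,:2].astype(np.float32)*1000))
E
python3 -c "
from m import *
report('w1.png')"
```

```text
time: 2.87
ee_pos: [0.5204, 0.0922, 0.329]
tcp_rot: [0.999, -0.038, 0.0, -0.0]
ft_force: [-0.4, -0.8, -0.0]
grip_width: 0.0933
T [[1.0, -0.0, 0.001, 0.0], [0.0, 0.961, 0.276, -0.078], [-0.001, -0.276, 0.961, -0.166], [0.0, 0.0, 0.0, 1.0]] yaw -0.07411722050409868 [0.52196883 0.09578398 0.32879859]
marker 0.97 [269. 162.  33.  27.] med [0.5468 0.0884 0.036 ] mean [0.5482 0.0886 0.0359] zmax 0.047
   rect ((548.855712890625, 89.48651885986328), (55.41260528564453, 54.907752990722656), 85.64939880371094)
marker 0.83 [163. 176.  20.  20.] med [0.3591 0.0708 0.0104] mean [0.3589 0.0707 0.0097] zmax 0.0137
   rect ((357.4983215332031, 70.01107788085938), (37.53177261352539, 38.36024475097656), 78.20863342285156)
marker 0.73 [373. 200.  41.  44.] med [7.421e-01 2.000e-04 1.580e-02] mean [ 7.423e-01 -4.000e-04  1.460e-02] zmax 0.0185
   rect ((744.7822875976562, -2.1701126098632812), (56.195152282714844, 56.5733528137207), 35.34290313720703)
marker_arrow 0.92 [374. 202.  43.  35.] med [7.427e-01 1.000e-04 1.580e-02] mean [ 7.432e-01 -2.000e-04  1.430e-02] zmax 0.0185
marker_arrow 0.83 [268. 
[... 416 characters left out ...]
6.  45.] med [0.5563 0.1313 0.0467] mean [0.5563 0.133  0.0526] zmax 0.0743
lamp_red 0.71 [216. 160.  14.  16.] med [0.4605 0.0966 0.0284] mean [0.4604 0.0966 0.0278] zmax 0.0317
lamp_blue 0.68 [322. 164.  16.  14.] med [0.6378 0.0825 0.0283] mean [0.6386 0.0822 0.0275] zmax 0.0325
board 0.86 [270. 146. 137.  97.] med [0.5531 0.1247 0.02  ] mean [0.5522 0.1165 0.0217] zmax 0.0743
   rect ((551.5000610351562, 108.31765747070312), (165.25390625, 230.2217254638672), 85.4000244140625)
board 0.44 [348. 327.  31.  20.] med [ 0.6962 -0.283   0.0241] mean [ 0.6969 -0.2854  0.0243] zmax 0.053
   rect ((699.3956298828125, -289.13177490234375), (57.12174606323242, 21.53255271911621), 9.093589782714844)
```

View pics/w1.png

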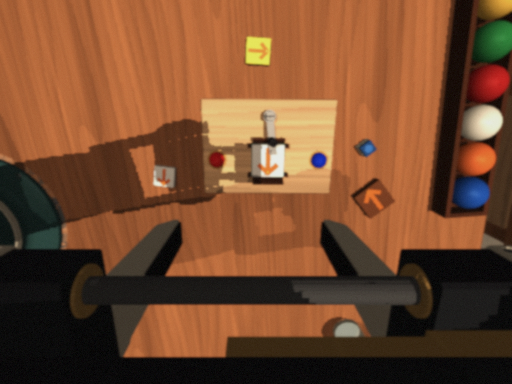

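Wrist view: the board is at px (270,146) with the marker at (269,162), its arrow toward board -y (down), the red lamp at (216,160) and blue at (321,160). The clip runs from (268,115) onto the marker. Next I'll measure the knob.

```bash
cat > k.py <<'E'
from m import *
def knob(n="wrist",seat=np.array([.5495,.0888]),yb=-.080):
    W=shot(n); w=cloud(W).reshape(-1,3)
    piv=seat+75e-3*np.array([-np.sin(yb),np.cos(yb)])
    d=np.hypot(*(w[:,:2]-piv).T)
    k=w[(d<.065)&(w[:,2]>.068)&(w[:,2]<.08)]; 
    c,r=cv2.minEnclosingCircle(k[:,:2].astype(np.float32)*1000)
    m=np.median(k,0)[:2]
    v=m-piv; print(n,len(k),np.round(m,4),c,r,"r",np.hypot(*v),"clip",np.arctan2(v[1],v[0])-yb+np.pi/2,"piv",piv)
    return W
E
python3 -c "
from k import *
knob();knob('top');knob('scene')
print(yaw(),readout.state()['ee_pos'])"
```

```text
wrist 65 [0.5573 0.1234] (557.1175537109375, 123.43383026123047) 6.879641532897949 r 0.04016911302839665 clip 0.12589457375950963 piv [0.5554936  0.16356013]
top 0 [nan nan] (0.0, 0.0) 0.0 r nan clip nan piv [0.5554936  0.16356013]
scene 23 [0.5599 0.1226] (558.8792114257812, 124.17723846435547) 6.994953155517578 r 0.04124229721194773 clip 0.18699269731732326 piv [0.5554936  0.16356013]
-0.07817330746674461 [0.51972841 0.08864793 0.32884081]
  return _methods._mean(a, axis=axis, dtype=dtype,
  ret = um.true_divide(
```

```bash
python3 -c "
from k import *
for i in range(2): print(readout.state()['ee_pos'],np.round(readout.state()['joint_vel'],4)); knob()
report('w2.png')"|grep -v arrow
```

```text
[0.51972841 0.08864793 0.32884081] [ 0.0069  0.0043 -0.0034 -0.001  -0.0017  0.0007]
wrist 61 [0.5574 0.1234] (557.3695678710938, 123.50011444091797) 6.70294189453125 r 0.04018827941226134 clip 0.12734360049941418 piv [0.5554936  0.16356013]
[0.5197693  0.0887771  0.32883672] [ 0.0048  0.0038 -0.0013 -0.0003 -0.0001 -0.0008]
wrist 61 [0.5574 0.1237] (557.3092651367188, 123.62252807617188) 6.636735916137695 r 0.03994216146704827 clip 0.1274740322198311 piv [0.5554936  0.16356013]
T [[1.0, -0.0, 0.001, 0.0], [0.0, 0.961, 0.276, -0.078], [-0.001, -0.276, 0.961, -0.166], [0.0, 0.0, 0.0, 1.0]] yaw -0.0775947186557881 [0.51983781 0.08904235 0.32877449]
marker 0.96 [165. 173.  23.  20.] med [0.3597 0.0714 0.0104] mean [0.3594 0.0712 0.01  ] zmax 0.013
   rect ((358.1832275390625, 70.61638641357422), (36.82511901855469, 37.04964065551758), 76.34393310546875)
marker 0.93 [374. 198.  37.  43.] med [7.429e-01 4.000e-04 1.590e-02] mean [0.7431 0.     0.0149] zmax 0.0191
   rect ((744.7453002929688, -2.0103378295898438), (56.04420852661133, 56.561161041259766), 35.45610427856445)
marker 0.72 [270
[... 208 characters left out ...]
8.  38.] med [0.5564 0.1313 0.0468] mean [0.5565 0.1317 0.0527] zmax 0.0736
clip_knob 0.66 [269. 133.  13.  43.] med [0.556  0.1339 0.0467] mean [0.5561 0.1336 0.0506] zmax 0.0736
clip_knob 0.47 [270. 143. 137.  97.] med [0.5524 0.1242 0.02  ] mean [0.5518 0.1164 0.0217] zmax 0.0736
lamp_red 0.54 [218. 157.  13.  20.] med [0.461  0.0969 0.0284] mean [0.4607 0.0969 0.0277] zmax 0.0316
lamp_blue 0.68 [322. 161.  17.  13.] med [0.6382 0.0822 0.0284] mean [0.6383 0.0821 0.0277] zmax 0.0321
board 0.84 [269. 144. 136. 100.] med [0.5523 0.124  0.02  ] mean [0.5519 0.1159 0.0215] zmax 0.0736
   rect ((551.4715576171875, 108.10225677490234), (164.55914306640625, 230.3450927734375), 85.45723724365234)
```

```bash
python3 -m handwheel '[[0.5,[37.5,34.5,-60],0.125],[0.5,[37.5,34.5,-100],0.125],[0.5,[37.5,34.5,-140],0.125],[0.5,[37.5,34.5,-180],0.125],[0.5,[37.5,34.5,-180],0.125],[0.5,[37.5,34.5,-180],0.125],[0.5,[37.5,34.5,-210],0.125],[0.5,[37.5,34.5,-240],0.125],[0.5,[37.5,34.5,-260],0.125],[0.5,[37.5,34.5,-274],0.125],[0.5,[37.5,34.5,-274],0.125],[0.5,[37.5,34.5,-274],0.125],[0.5,[37.5,34.5,-274],0.125]]' 20
python3 -m handwheel '[[0,[0,0,0],0],[0,[0,0,0],0],[0,[0,0,0],0],[0,[0,0,0],0],[0,[0,0,0],0],[0,[0,0,0],0],[0,[0,0,0],0],[0,[0,0,0],0]]' 20
```

```text
time: 5.0
ee_pos: [0.5584, 0.1241, 0.0569]
tcp_rot: [1.0, 0.024, 0.001, -0.0]
ft_force: [0.2, 0.3, 0.5]
grip_width: 0.0467
time: 5.67
ee_pos: [0.5584, 0.124, 0.0569]
tcp_rot: [1.0, 0.024, 0.001, -0.0]
ft_force: [-1.5, -1.8, 1.1]
grip_width: 0.0134
```

```bash
python3 -m handwheel '[[0,[4.7,0.6,0],0.12],[0,[9.3,1.7,0],0.24],[0,[13.8,3.4,0],0.36],[0,[18,5.7,-0.5],0.48],[0,[21.9,8.4,-1],0.6],[0,[25.5,11.5,-1],0.72],[0,[28.6,15.1,-1],0.84],[0,[31.3,19,-1],0.96],[0,[33.6,23.2,-1],1.08],[0,[35.3,27.7,-1],1.2],[0,[36.4,32.3,-1],1.32],[0,[37,37,-1],1.44],[0,[37.1,39.4,-1],1.5],[0,[37.1,39.4,-1],1.5],[0,[37.1,39.4,-1],1.5],[0,[37.1,39.4,-1],1.5]]'
```

```text
time: 7.0
ee_pos: [0.5947, 0.1634, 0.0556]
tcp_rot: [0.715, 0.699, -0.0, -0.002]
ft_force: [-8.1, -0.6, 3.3]
grip_width: 0.0133
```

```bash
python3 -m handwheel '[[0.4,[0,0,0],0],[0.4,[0,0,0],0],[0.4,[0,0,0],0],[0.4,[0,0,30],0],[0.4,[0,0,60],0],[0.4,[0,0,90],-0.1],[1,[-45,-75,150],-1.63],[1,[-45,-75,150],-1.63],[1,[-45,-75,150],-1.63],[1,[-45,-75,150],-1.63],[1,[-45,-75,150],-1.63],[1,[-45,-75,150],-1.63],[1,[-45,-75,150],-1.63],[1,[-45,-75,150],-1.63],[1,[-45,-75,150],-1.63],[1,[-45,-75,150],-1.63],[1,[-45,-75,150],-1.63],[1,[-45,-75,150],-1.63],[1,[-45,-75,150],-1.63],[1,[-45,-75,150],-1.63]]'
python3 -m handwheel '[[1,[0,0,0],0],[1,[0,0,0],0],[1,[0,0,0],0],[1,[0,0,0],0]]'
python3 - <<'E'
from k import *
knob(seat=np.array([.5498,.0886])); report("w3.png")
E
```

```text
time: 8.67
ee_pos: [0.5498, 0.0884, 0.2056]
tcp_rot: [0.999, -0.042, 0.001, -0.001]
ft_force: [0.3, 0.7, 0.2]
grip_width: 0.093
time: 9.0
ee_pos: [0.5498, 0.0884, 0.2056]
tcp_rot: [0.999, -0.041, 0.001, -0.001]
ft_force: [0.7, -0.2, 0.3]
grip_width: 0.0931
wrist 136 [0.5958 0.1644] (595.7567138671875, 164.38780212402344) 6.8426194190979 r 0.03997292189014388 clip 1.677762776551979 piv [0.5557936  0.16336013]
T [[1.0, -0.0, 0.001, 0.0], [0.0, 0.961, 0.276, -0.078], [-0.001, -0.276, 0.961, -0.166], [0.0, 0.0, 0.0, 1.0]] yaw -0.08293614402992984 [0.54983546 0.08842575 0.20565002]
marker 0.76 [236.  29.  34.  42.] med [0.5454 0.2655 0.0113] mean [0.5454 0.2654 0.0112] zmax 0.014
   rect ((545.2962646484375, 265.9765319824219), (39.594940185546875, 39.792015075683594), 82.12930297851562)
marker 0.55 [390. 225.  46.  51.] med [0.742  0.002  0.0158] mean [0.7422 0.0015 0.0149] zmax 0.0184
   rect ((744.3544921875, -2.1097068786621094), (55.420928955078125, 56.35416793823242), 35.9510498046875)
marker_arrow 0.89 [252. 174.  44.  46.] med [0.5517 0.0916 0.0359] mean [0.5516 0.0912 0.0355] zma
[... 243 characters left out ...]
57.  19.] med [0.5898 0.1643 0.046 ] mean [0.589  0.1643 0.0525] zmax 0.0731
clip_knob 0.96 [277. 113.  53.  15.] med [0.5904 0.1646 0.046 ] mean [0.5905 0.1645 0.0529] zmax 0.0731
lamp_red 0.61 [182. 174.  21.  21.] med [0.4621 0.0974 0.0284] mean [0.4617 0.0972 0.0277] zmax 0.0319
lamp_red 0.34 [249. 157. 185. 127.] med [0.552  0.127  0.0199] mean [0.5517 0.1183 0.0218] zmax 0.0731
lamp_blue 0.64 [320. 174.  19.  19.] med [0.6381 0.0824 0.0285] mean [0.6385 0.0823 0.0279] zmax 0.0315
board 0.97 [252. 157. 185. 130.] med [0.5525 0.1267 0.0199] mean [0.552  0.1181 0.0218] zmax 0.0731
   rect ((551.718994140625, 108.10845947265625), (165.26817321777344, 230.20985412597656), 85.37030029296875)
```

View pics/w3.png

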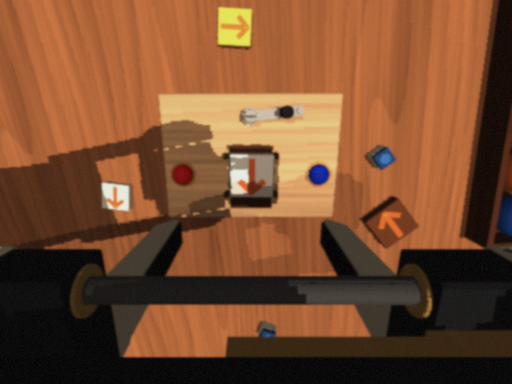

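Wrist view: the clip at (272,114) is swung clear along board +x (about 1.66 rad), with the marker seated at (252,174). I'm descending to grip it across the ±x sides.

```bash
python3 -m handwheel '[[1,[0,0,-35],0],[1,[0,0,-70],0],[1,[0,0,-105],0],[1,[0,0,-135],0],[1,[0,0,-155],0],[1,[0,0,-170],0],[1,[0,0,-180],0],[1,[0,0,-182],0],[1,[0,0,-182],0],[1,[0,0,-182],0]]' 25
python3 -m handwheel '[[0,[0,0,0],0],[0,[0,0,0],0],[0,[0,0,0],0],[0,[0,0,0],0],[0,[0,0,0],0],[0,[0,0,0],0]]' 25
```

```text
time: 10.28
ee_pos: [0.5504, 0.0885, 0.0247]
tcp_rot: [0.999, -0.042, 0.002, -0.001]
ft_force: [0.5, -0.3, 1.0]
grip_width: 0.0931
time: 10.78
ee_pos: [0.5504, 0.0885, 0.0248]
tcp_rot: [0.999, -0.042, 0.002, -0.001]
ft_force: [-0.1, -0.2, -0.0]
grip_width: 0.0574
```

```bash
python3 -m handwheel '[[0,[0,0,0],0],[0,[0,0,0],0],[0,[0,0,0],0],[0,[0,0,0],0]]' 25
```

```text
time: 11.12
ee_pos: [0.5504, 0.0885, 0.0248]
tcp_rot: [0.999, -0.042, 0.002, -0.001]
ft_force: [0.6, 0.3, -0.0]
grip_width: 0.0556
```

```bash
python3 -m handwheel '[[0,[0,0,10],0],[0,[0,0,25],0],[0,[0,0,45],0],[0,[0,0,60],0],[0,[0,0,60],0],[0,[-3,-40,60],0],[0,[-6,-80,60],0],[0,[-10,-120,60],0],[0,[-13,-155,60],0],[0,[-13,-164.5,60],0],[0,[-13,-164.5,50],0],[0,[-13,-164.5,30],0],[0,[-13,-164.5,10],0],[0,[-13,-164.5,-5],0],[0,[-13,-164.5,-13],0],[0,[-13,-164.5,-17],0],[0,[-13,-164.5,-19],0],[0,[-13,-164.5,-20],0],[0,[-13,-164.5,-20],0],[0,[-13,-164.5,-20],0]]' 25
```

```text
time: 12.78
ee_pos: [0.5378, -0.076, 0.0055]
tcp_rot: [0.999, -0.042, 0.002, -0.001]
ft_force: [-1.0, -0.4, -0.5]
grip_width: 0.056
```

```bash
python3 -m handwheel '[[0.8,[0,0,0],0],[0.8,[0,0,0],0],[0.9,[0,0,0],0],[0.9,[0,0,0],0],[1,[0,0,0],0],[1,[0,0,20],0],[1,[0,0,50],0],[1,[0,0,90],0],[1,[0,0,130],0],[1,[0,0,160],0.12],[1,[0,0,180],0.24],[1,[0,0,180],0.24],[1,[0,0,180],0.24],[1,[0,0,180],0.24]]'
python3 - <<'E'
from m import *
report("w4.png")
E
```

```text
time: 13.95
ee_pos: [0.5375, -0.0759, 0.1844]
tcp_rot: [0.997, 0.077, 0.002, -0.002]
ft_force: [0.5, -0.6, 0.1]
grip_width: 0.0925
T [[1.0, -0.0, 0.001, 0.001], [0.0, 0.961, 0.276, -0.078], [-0.001, -0.276, 0.961, -0.166], [0.0, 0.0, 0.0, 1.0]] yaw 0.15473184550757504 [ 0.53733432 -0.07588958  0.18403923]
marker 0.73 [253. 178.  57.  50.] med [ 0.5378 -0.0735  0.0159] mean [ 0.5379 -0.0739  0.0157] zmax 0.0183
   rect ((537.9644165039062, -75.30413055419922), (56.46432113647461, 55.851383209228516), 85.10581970214844)
marker 0.72 [422. 144.  63.  62.] med [ 0.7415 -0.002   0.0159] mean [ 0.7417 -0.0021  0.0151] zmax 0.0186
   rect ((744.461669921875, -2.7922935485839844), (56.03494644165039, 56.34286117553711), 35.56682586669922)
marker_arrow 0.94 [111.  25.  40.  42.] med [0.3597 0.0695 0.0105] mean [0.3597 0.0693 0.0102] zmax 0.0135
marker_arrow 0.89 [424. 144.  60.  56.] med [ 0.7413 -0.0018  0.0159] mean [ 0.7412 -0.0019  0.0152] zmax 0.0186
clip 0.7 [206.  13.  22.  27.] med [0.4623 0.0938 0.0287] mean [0.462  0.0939 0.0281] zmax 0.0319
clip 0.68 [250. 175.  48.  51.] med [ 0.5378 -0.0732  0.0159] mean [ 0.5378 -0.0736  0.0155] zmax 0.0183
clip_knob 0.63 [252. 176.  55.  53.] med [ 0.5379 -0.0733  0.0159] mean [ 0.5379 -0.0737  0.0156] zmax 0.0183
lamp_red 0.32 [252. 175.  52.  53.] med [ 0.5379 -0.073   0.0159] mean [ 0.5379 -0.0734  0.0157] zmax 0.0183
lamp_blue 0.56 [365.  56.  28.  29.] med [0.6378 0.0798 0.0285] mean [0.6381 0.0799 0.0277] zmax 0.0324
board 0.69 [288.  60. 231. 119.] med [0.5625 0.0747 0.0201] mean [0.5588 0.0755 0.0205] zmax 0.0434
   rect ((550.0606079101562, 87.99684143066406), (124.33707427978516, 230.31973266601562), 85.32255554199219)
```

View pics/w4.png

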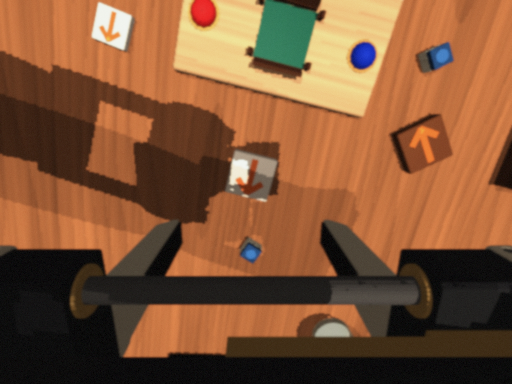

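Wrist view: the marker lies flat on the patch at (252,176) with its arrow still toward board -y, the seat is empty, and the chalk at (250,250) is clear of the fingers. Next I regrasp across the other two sides.

```bash
python3 -m handwheel '[[1,[0,0,-20],0.12],[1,[0,0,-40],0.24],[1,[0,0,-60],0.36],[1,[0,0,-80],0.48],[1,[0,0,-90],0.6],[1,[0,0,-90],0.72],[1,[0,0,-90],0.84],[1,[0,0,-90],0.96],[1,[0,0,-90],1.08],[1,[0,0,-90],1.2],[1,[0,0,-90],1.332],[1,[0,0,-90],1.332],[1,[0,0,-90],1.332],[1,[0.5,0.3,-120],1.332],[1,[0.5,0.3,-150],1.332],[1,[0.5,0.3,-170],1.332],[1,[0.5,0.3,-178],1.332],[1,[0.5,0.3,-179],1.332],[1,[0.5,0.3,-179],1.332],[1,[0.5,0.3,-179],1.332]]' 25
python3 -m handwheel '[[0,[0,0,0],0],[0,[0,0,0],0],[0,[0,0,0],0],[0,[0,0,0],0],[0,[0,0,0],0],[0,[0,0,0],0],[0,[0,0,0],0],[0,[0,0,0],0],[0,[0,0,0],0],[0,[0,0,0],0]]' 25
python3 -c "
from m import *
print(yaw(),readout.state()['ee_pos'])"
```

```text
time: 16.02
ee_pos: [0.5391, -0.0758, 0.0077]
tcp_rot: [0.736, 0.677, 0.001, -0.002]
ft_force: [0.4, 0.4, -0.2]
grip_width: 0.0934
time: 16.85
ee_pos: [0.5391, -0.0758, 0.0078]
tcp_rot: [0.736, 0.677, 0.001, -0.002]
ft_force: [-1.5, -0.5, 2.7]
grip_width: 0.0555
1.4872940119476794 [ 0.53906167 -0.07578267  0.00776408]
```

```bash
python3 -m handwheel '[[0,[0,0,10],0],[0,[0,0,30],0],[0,[0,0,60],-0.12],[0,[0,0,90],-0.24],[0,[0,0,120],-0.36],[0,[0,0,140],-0.48],[0,[0,0,140],-0.6],[0,[0,0,140],-0.72],[0,[0,0,140],-0.84],[0,[0,0,140],-0.96],[0,[0,0,140],-1.08],[0,[0,0,140],-1.2],[0,[0,0,140],-1.32],[0,[0,0,140],-1.44],[0,[0,0,140],-1.567],[0,[0,0,140],-1.567],[0,[0,0,140],-1.567],[0,[0,0,140],-1.567],[0,[0,0,140],-1.567],[0,[0,0,140],-1.567]]'
python3 - <<'E'
from m import *
W=shot("wrist"); w=cloud(W); save(W,"w5.png")
print(yaw(),readout.state()["ee_pos"])
h=cv2.cvtColor(W["pixels"],cv2.COLOR_RGB2HSV)
g=(h[...,0]>60)&(h[...,0]<90)&(h[...,1]>90)&(abs(w[...,2]-.02)<.003)&(np.hypot(w[...,0]-.55,w[...,1]-.088)<.05)
print(g.sum(),cv2.minAreaRect(w[g][:,:2].astype(np.float32)*1000),np.median(w[g],0))
b=np.array([.55,.0884]);yb=-.08;Rb=np.array([[np.cos(yb),np.sin(yb)],[-np.sin(yb),np.cos(yb)]])
q=(w[...,:2]-b)@Rb.T
G=q[g]; print("green in board frame",np.percentile(G,[1,99],0))
# guides & stops tops
s=(w[...,2]>.029)&(w[...,2]<.045)&(abs(q[...,0])<.045)&(abs(q[...,1])<.045)
for sg in(1,-1):
    a=q[s&(sg*q[...,1]>.02)&(abs(q[...,0])<.02)]; print("guide",sg,len(a),np.percentile(a,[2,98],0) if len(a) else 0)
r=[x for x in regions_of(W,"marker")]
for x in r[:4]: print(x["confidence"],x["rect"],np.nanmedian(w[x["region"]],0))
E
```

```text
time: 18.52
ee_pos: [0.539, -0.0758, 0.1479]
tcp_rot: [0.999, -0.039, 0.002, -0.0]
ft_force: [0.2, 0.4, -1.1]
grip_width: 0.0558
-0.07814883386143355 [ 0.5390505  -0.07579697  0.14782785]
2927 ((550.257080078125, 82.64588928222656), (44.05693817138672, 56.23975372314453), 85.39765167236328) [0.55001409 0.08351438 0.02045294]
green in board frame [[-0.02693398 -0.02687151]
 [ 0.0275947   0.01570137]]
guide 1 0 0
guide -1 408 [[-0.01912261 -0.04028784]
 [ 0.01928542 -0.03041693]]
0.98 [252.8, 231.5, 92.7, 84.3] [ 0.53996095 -0.06912914  0.15590045]
0.81 [64.3, 58.6, 44.1, 40.6] [0.35991063 0.06917793 0.01038093]
0.75 [434.0, 102.1, 76.8, 75.2] [ 0.74106119 -0.00177943  0.01591821]
0.73 [249.2, 46.1, 240.3, 92.3] [0.54890383 0.06395685 0.02005112]
```

View pics/w5.png

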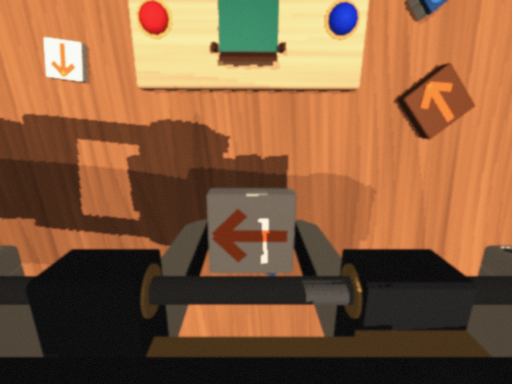

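```bash
python3 -m handwheel '[[0,[3,40,-20],0],[0,[6,80,-40],0],[0,[9,120,-60],0],[0,[11,150,-70],0],[0,[11.2,163,-75],-0.002],[0,[11.2,163,-75],-0.002],[0,[11.2,163,-75],-0.002],[0,[11.2,163,-85],-0.002],[0,[11.2,163,-95],-0.002],[0,[11.2,163,-101],-0.002],[0,[11.2,163,-101],-0.002]]'
python3 - <<'E'
from m import *
W=shot("wrist"); w=cloud(W); save(W,"w6.png",(150,120,360,300),3)
s=readout.state(); print(yaw(),s["ee_pos"])
yb=-.08;Rb=np.array([[np.cos(yb),np.sin(yb)],[-np.sin(yb),np.cos(yb)]])
q=(w[...,:2]-s["ee_pos"][:2])@Rb.T
zt=s["ee_pos"][2]-.00775+.016
m=(abs(w[...,2]-zt)<.002)&(abs(q[...,0])<.026)&(abs(q[...,1])<.045)&(W["pixels"].max(-1)>60)
print(m.sum(),"marker top in tool/board frame",np.percentile(q[m],[0.5,99.5],0))
E
```

```text
time: 19.53
ee_pos: [0.5494, 0.0863, 0.0448]
tcp_rot: [0.999, -0.041, 0.001, -0.0]
ft_force: [-0.9, -0.4, -1.3]
grip_width: 0.0558
-0.08145177530006999 [0.54978623 0.08650584 0.04579228]
5913 marker top in tool/board frame [[-0.02573638 -0.02452385]
 [ 0.02569969  0.02968958]]
```

View pics/w6.png

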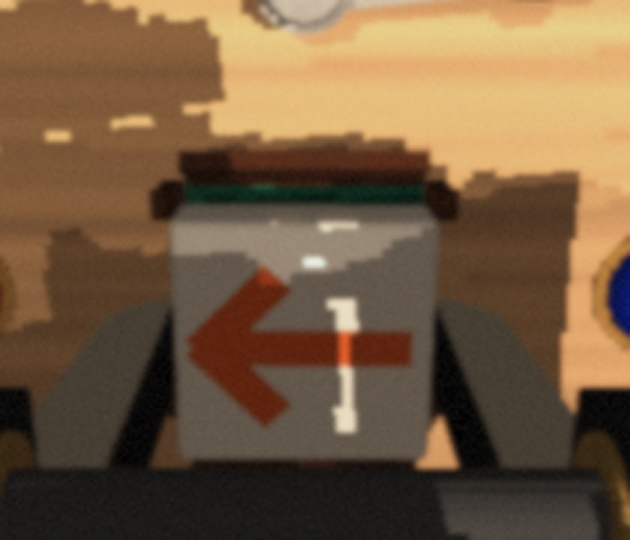

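Close view: the marker is held level just above the seat, centred between the guide ends (crop px 180–430), with its arrow toward the red lamp (left). I'm lowering it now.

```bash
python3 -m handwheel '[[0,[0.4,0.3,0],0],[0,[0.4,0.3,-4],0],[0,[0.4,0.3,-7],0],[0,[0.4,0.3,-10],0],[0,[0.4,0.3,-13],0],[0,[0.4,0.3,-15],0],[0,[0.4,0.3,-17],0],[0,[0.4,0.3,-18],0],[0,[0.4,0.3,-18],0],[0,[0.4,0.3,-18],0]]'
```

```text
time: 20.42
ee_pos: [0.5503, 0.0868, 0.0278]
tcp_rot: [0.999, -0.041, 0.001, -0.0]
ft_force: [0.6, -0.5, -0.1]
grip_width: 0.0558
```

```bash
python3 -m handwheel '[[0.7,[0,0,0],0],[0.7,[0,0,0],0],[0.8,[0,0,0],0],[0.9,[0,0,0],0],[0.9,[0,0,0],0],[0.9,[0,0,20],0],[0.9,[0,0,50],0],[0.9,[0,0,90],0],[0.9,[0,0,130],0],[0.9,[0,0,150],0],[0.5,[0,0,150],0],[0.5,[0,0,150],0],[0.5,[0,0,150],0]]'
python3 - <<'E'
from k import *
W=knob(seat=np.array([.5501,.0884])); save(W,"w7.png",(140,70,360,240),3)
w=cloud(W); s=readout.state(); print(s["ee_pos"],yaw())
yb=-.08;Rb=np.array([[np.cos(yb),np.sin(yb)],[-np.sin(yb),np.cos(yb)]])
q=(w[...,:2]-np.array([.5501,.0884]))@Rb.T
m=(abs(w[...,2]-.036)<.004)&(np.abs(q).max(-1)<.0285)
print(m.sum(),cv2.minAreaRect(q[m].astype(np.float32)*1000))
A=np.c_[q[m],np.ones(m.sum())]; print("plane slope,z",np.linalg.lstsq(A,w[m][:,2],rcond=None)[0])
E
```

```text
time: 21.5
ee_pos: [0.5499, 0.0868, 0.1767]
tcp_rot: [0.999, -0.041, 0.001, -0.0]
ft_force: [0.1, -0.5, -1.0]
grip_width: 0.0686
wrist 164 [0.5957 0.1644] (596.06982421875, 164.2888641357422) 6.908783435821533 r 0.03963709605475435 clip 1.6826686495067094 piv [0.5560936  0.16316013]
[0.54974657 0.0867422  0.17628344] -0.08148779589883554
2175 ((0.42315673828125, 0.6788387298583984), (56.0489387512207, 54.85840606689453), 0.04883761703968048)
plane slope,z [0.00064125 0.00068364 0.03589892]
```

View pics/w7.png

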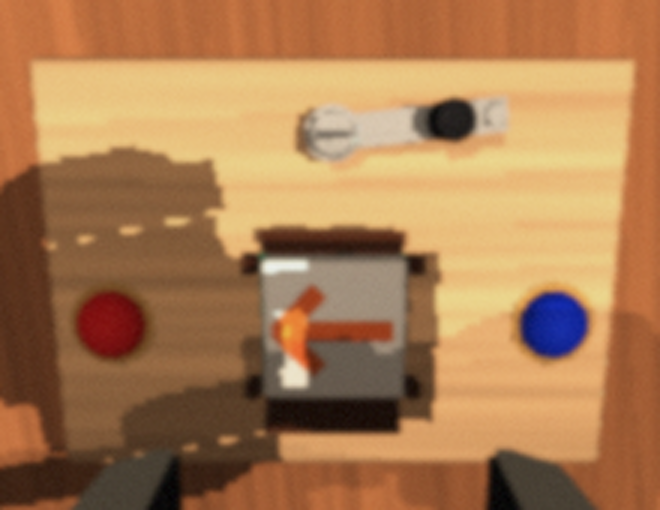

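The marker is seated flat (top at 35.9 mm, level to 0.04°) with its arrow toward the red lamp (crop px 110,325). The clip is still clear at (450,118). I'm going back to the knob.

```bash
python3 -m handwheel '[[0.5,[10,20,0],0.12],[0.5,[20,40,0],0.24],[0.5,[30,60,0],0.36],[0.5,[45,76.5,0],0.48],[0.5,[45,76.5,-10],0.6],[0.5,[45,76.5,-20],0.72],[0.5,[45,76.5,-30],0.84],[0.5,[45,76.5,-40],0.96],[0.5,[45,76.5,-50],1.08],[0.5,[45,76.5,-60],1.2],[0.5,[45,76.5,-60],1.32],[0.5,[45,76.5,-60],1.44],[0.5,[45,76.5,-60],1.56],[0.5,[45,76.5,-60],1.626],[0.5,[45,76.5,-70],1.626],[0.5,[45,76.5,-90],1.626],[0.5,[45,76.5,-110],1.626],[0.5,[45,76.5,-120],1.626],[0.5,[45,76.5,-120],1.626],[0.5,[45,76.5,-120],1.626]]' 20
python3 -m handwheel '[[0,[0,0,0],0],[0,[0,0,0],0],[0,[0,0,0],0],[0,[0,0,0],0],[0,[0,0,0],0],[0,[0,0,0],0],[0,[0,0,0],0],[0,[0,0,0],0]]' 20
python3 - <<'E'
from m import *
p=readout.state()["ee_pos"]; print(p,yaw())
P=np.array([.5560,.1633]); r=.0398; v=p[:2]-P; a0=np.arctan2(v[1],v[0]); print(a0,np.hypot(*v))
a1=-np.pi/2-.08+0.0
for a in np.linspace(a0,a1,15)[1:]: print(np.round((P+r*np.array([np.cos(a),np.sin(a)])-p[:2])*1000,1), round(a-a0,3))
E
```

```text
time: 23.22
ee_pos: [0.5943, 0.1632, 0.0555]
tcp_rot: [0.717, 0.697, -0.001, -0.001]
ft_force: [-0.6, -0.1, -0.0]
grip_width: 0.0463
time: 23.88
ee_pos: [0.5945, 0.1632, 0.0558]
tcp_rot: [0.717, 0.697, -0.0, -0.001]
ft_force: [0.9, 0.3, 1.8]
grip_width: 0.0133
[0.59449511 0.16321559 0.05577338] 1.54333195579505
-0.002192770000473823 0.03849520453785182
[ 1.  -4.7] -0.118
[ 0.2 -9.3] -0.236
[ -1.2 -13.8] -0.353
[ -3.1 -18.1] -0.471
[ -5.4 -22.1] -0.589
[ -8.3 -25.8] -0.707
[-11.5 -29.2] -0.824
[-15.2 -32.2] -0.942
[-19.1 -34.7] -1.06
[-23.3 -36.7] -1.178
[-27.8 -38.2] -1.295
[-32.3 -39.2] -1.413
[-37.  -39.7] -1.531
[-41.7 -39.6] -1.649
```

```bash
python3 -m handwheel '[[0,[0,-4.7,0],-0.118],[0,[-0.5,-9.3,0],-0.236],[0,[-1.7,-13.8,0],-0.353],[0,[-3.4,-18.1,0],-0.471],[0,[-5.6,-22.1,0],-0.589],[0,[-8.3,-25.8,0],-0.707],[0,[-11.5,-29.2,0],-0.824],[0,[-15.2,-32,0.5],-0.942],[0,[-19.1,-34.5,1],-1.06],[0,[-23.3,-36.5,1],-1.178],[0,[-27.8,-38,1],-1.295],[0,[-32.3,-39,1],-1.413],[0,[-37,-39.5,1],-1.531],[0,[-41.7,-39.5,1],-1.649],[0,[-41.7,-39.5,1],-1.649],[0,[-41.7,-39.5,1],-1.649],[0,[-41.7,-39.5,1],-1.649]]'
```

```text
time: 25.3
ee_pos: [0.5528, 0.1238, 0.0568]
tcp_rot: [0.999, -0.051, -0.0, -0.001]
ft_force: [-1.6, 0.4, 2.4]
grip_width: 0.0131
```

```bash
python3 -m handwheel '[[0.4,[0,0,0],0],[0.4,[0,0,0],0],[0.4,[0,0,0],0],[0.4,[0,0,30],0],[0.4,[0,0,60],0],[0.4,[0,0,90],0],[0.4,[0,-40,120],0],[0.4,[0,-80,120],0],[0.4,[0,-90,120],0],[0.4,[0,-90,120],0],[0.4,[0,-90,120],0]]'
python3 - <<'E'
from k import *
W=knob(seat=np.array([.5500,.0884])); save(W,"w8.png",(120,20,400,230),2.8)
w=cloud(W); s=readout.state(); print(s["ee_pos"],yaw())
yb=-.08;Rb=np.array([[np.cos(yb),np.sin(yb)],[-np.sin(yb),np.cos(yb)]])
q=(w[...,:2]-np.array([.5500,.0884]))@Rb.T
m=(abs(w[...,2]-.036)<.003)&(np.abs(q).max(-1)<.0285)
print(m.sum(),cv2.minAreaRect(q[m].astype(np.float32)*1000))
A=np.c_[q[m],np.ones(m.sum())]; print("plane",np.linalg.lstsq(A,w[m][:,2],rcond=None)[0])
c=(w[...,2]>.041)&(w[...,2]<.06)&(abs(q[...,0])<.02)&(q[...,1]>.0)&(q[...,1]<.08)
print("clip y min (board)",np.percentile(q[c][:,1],[1,99]))
E
```

```text
time: 26.22
ee_pos: [0.5528, 0.0332, 0.1768]
tcp_rot: [0.999, -0.051, 0.0, -0.001]
ft_force: [-0.9, -0.2, -0.8]
grip_width: 0.0368
wrist 170 [0.5529 0.1234] (552.99462890625, 123.35747528076172) 6.778794765472412 r 0.039890039248109126 clip 0.0031205800172871 piv [0.5559936  0.16316013]
[0.55272762 0.03389312 0.17654046] -0.10188593843651235
2327 ((-1.14739990234375, -0.5718574523925781), (55.79083251953125, 54.681915283203125), 89.9499282836914)
plane [-0.0034022  -0.00075334  0.03590116]
clip y min (board) [0.01413405 0.07972656]
```

View pics/w8.png

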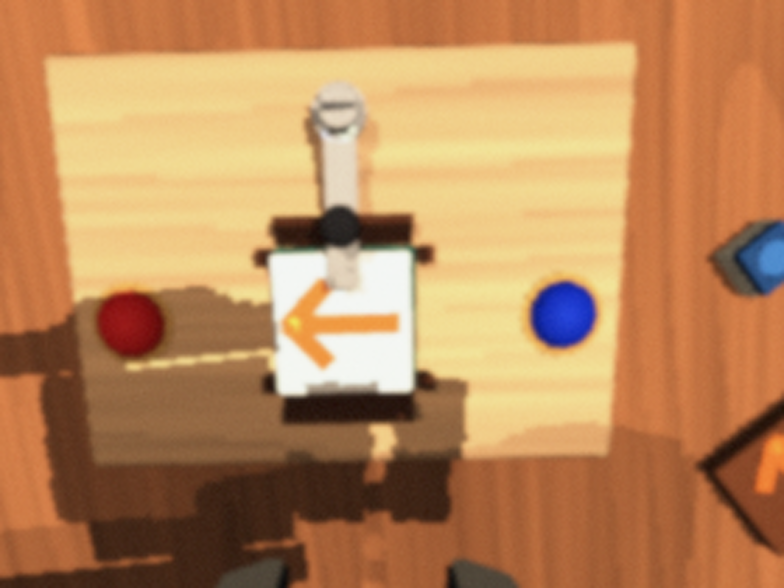

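The clip tip rests on the marker's +y edge (crop px 342,280), the arrow points at the red lamp (130,322), and the fingers are clear. Handing in.

```bash
python3 -m handwheel '[[0.4,[0,0,0],0],[0.4,[0,0,0],0],[0.4,[0,0,0],0]]'; python3 -c "
from h import *
T=shot('top');w=cloud(T)
for q in['chalk_a','pencil_mug','remote','tumbler']:
  for r in regions_of(T,q)[:2]: print(q,round(r['confidence'],2),np.round(r['rect']),np.round(np.nanmedian(w[r['region']],0),3))
print(workorder.sign_off())"
```

```text
time: 26.52
ee_pos: [0.5527, 0.0347, 0.1763]
tcp_rot: [0.999, -0.05, -0.0, -0.001]
ft_force: [0.6, -0.0, 0.0]
grip_width: 0.037
chalk_a 0.48 [326. 192.   8.  11.] [ 0.557 -0.18   0.021]
chalk_a 0.42 [216. 199.  58.  74.] [0.534 0.174 0.019]
pencil_mug 0.96 [101. 215.  47.  29.] [0.501 0.419 0.057]
pencil_mug 0.62 [216. 200.  61.  78.] [0.532 0.174 0.019]
remote 0.65 [407. 199.  29.  60.] [ 0.535 -0.4    0.017]
remote 0.58 [ 98. 213.  48.  31.] [0.501 0.42  0.057]
tumbler 0.66 [376. 134.  31.  32.] [ 0.713 -0.319  0.056]
the job is handed in; nothing more can be done
None
```

The marker is back in its seat with the arrow pointing at the red lamp, and the clip tip rests on its edge. I handed the job in at about 26.6 s of the 70 s allowed. I swung the clip clear to about 1.66 rad and set the marker down on the free patch. I then took it again across its other two sides, turned it 90° clockwise, seated and released it, and swung the clip back.

**Marker:** its top is level at 35.9 mm, so it is seated flat, within about 1 mm of the seat centre.

**Clip:** it reads 0.003 rad. The tip overlaps the edge by roughly 8 mm by its design position, and the camera's rougher estimate of the arm's end also puts it well onto the marker.

**Robot:** the fingers were clear of everything, and the wrist force was close to zero.

**Things standing around:** the mug, remote, tumbler and one chalk read within about 1 mm of their starting positions. The final top view did not find the second chalk, near (0.727, 0.094). The last wrist picture shows a chalk beside the board where that one stood, but I did not measure its position.

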